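# Lock out the stand's folding leg

### The arm

A 7-joint arm with a two-finger parallel gripper is mounted at the origin on a cart in front of the work surface, level with it; the furniture and walls round the work are solid. World frame = base frame: x ahead of the robot, y to its left, z up, the work surface at z = 0. Lengths are in m, angles in rad, forces in N, time in s.
With the tool pointing down it reaches from about 0.425 to 0.875 m from the base axis. Payload 4.7 kg.
Tool frame: the origin (TCP) lies at the very end of the fingers, on their centre line; the grasp point (between the pads) lies 19 mm behind it (ctrl.tcp_to_grasp is the z of the grasp point in the tool frame, in m); z points along the fingers, y is the line along which they close (so a half turn about z gives the same grasp; the last joint's range is limited). The gripper opens to 87 mm and grips with 3 to 60 N. Pads are 19 mm wide; open, the fingers measure 117 mm over their backs; the gripper's body (75 mm by 190 mm) begins 51 mm behind the grasp point.
Start: joints at [-1.191, 0.321, -0.07, 1.45, 0.023, 1.371, -0.057], TCP at [0.233, 0.607, 0.223] pointing down, gripper open.
Joint ranges: [-2.86, 2.86], [-0.3, 2.09], [-1.38, 1.24], [0.06, 2.45], [-1.56, 4.7], [0.09, 2.05], [-2.69, 2.69]. Speed limits (rad/s): [2.57, 2.57, 3.14, 3.14, 3.14, 3.14, 3.14].

### API

Orientations are given as a unit quaternion [w, x, y, z].
In Python, from plant import ctrl gives the robot as it stands. The module is installed in compiled form; this text tells all that it offers.
- The arm moves only by the shell command python3 -m pendant 'ROWS' [FORCE]. ROWS is JSON, a list of rows, each a list of 7 numbers: the shift along the tool's x, y, z in units of 40 mm (1.0 is 40 mm), then the turn, a rotation vector about the tool's x, y, z in units of 6 degrees (1.0 is 6 degrees), then the opening in per cent of the stroke, from 0 (shut) to 100 (fully open). In form: [[dx, dy, dz, ax, ay, az, claw], ...]. A call has 1 to 12 rows; each row shifts and turns the commanded pose from where the row before left it, along the tool's axes as they then stand; what a row does not reach is not made up. A row lasts 1/10 s, in which the tool goes at most 50 mm and 8.59 degrees, less where a joint would pass 70% of its speed; a pose out of reach is approached as far as the arm can. A call is refused whole if a number of a shift passes 1 or a number of a turn 1, either way. A call with a gripper value outside its range is refused whole. The fingers move at their own pace and stop on an object; FORCE is the grip in N (left out, the last holds). Time passes only in rows, so rows that do not move let the fingers close. It gives the time, the measured TCP pose, the force, the opening and the grip force at its end, in the units of the state.
- ctrl.sense(): the state, without advancing time (a new reading comes with each control period).
- ctrl.capture(name): name is "scene" or "top" or "wrist"; returns the picture (480x640x3 uint8, red, green, blue); there is no depth.
- ctrl.camera_model(name): a dict with "intrinsics" (3x3 intrinsics, pixels), "xyz" and "attitude" of the camera in the world; the wrist camera has in their place "mount" (4x4, takes a point from camera to tool coordinates, whose origin is the TCP and whose axes are the flange's). Camera axes: x right, y down, z forward; pixel columns grow to the right and rows downward; lengths in m; the calibration is good to about 2 mm. The wrist camera is an equidistant fisheye: a pixel r from the principal point sees the ray r / f radians off the axis. A picture is of the moment at which its call begins: read the wrist's pose just before it. camera_model takes no time and is no camera call.
- ctrl.sign_off(): hands the job in; it is judged then, once.
The state is a dict: "time": time; "joint_positions": joint angles; "qd": joint speeds; "joint_efforts": joint torques, N m; "tcp_pos": TCP position; "orientation": TCP orientation; "wrist_force": force on the tool from outside, world axes, zero at the start; "torque": the same for the moment, N m; "opening": finger opening in m; "gripper_force": force on a finger pad.
Only numpy, scipy, OpenCV 4.12 (cv2) and the standard library are available. Lean on these libraries where they do the work, as an engineer would, in place of code of your own. Each camera call takes 0.05 s, during which the arm holds its last target. There are 200 camera calls.

### The job

Ready the support stand for use: swing its folding leg out until it snaps fully home in its detent, then take the lock pin from its grey parking block and pass it down through the upper ear of the yoke, the eye of the leg and the lower ear, until its collar lies flat on the yoke. Leave the specimen cup and the marker undisturbed.

Things in the scene. Friction and masses are not known exactly. Their poses are not given: they have to be found in the camera images.
- stand: Support stand, fixed to the bench: grey base 120 (x) by 200 (y) by 12 mm, origin at the centre of its underside, z up; an upright rod 170 mm tall, with a 30 mm boss head near its top, at x +35, y +60 mm. The leg's pivot is at x -85, y -70 mm; folded, the leg points to the stand's +y, out it points to the stand's -x. The yoke's hole is at x -35, y -70 mm.
- leg (a joint): Angle of the stand's leg about its upright pivot: 0 folded along the stand's front edge, 1.571 out, at its stop; grows counter-clockwise from above. Slightly stiff; stays where it is left, except at the end: from about 1.0 rad a sprung plunger resists (about 5 to 6 N at the grip post), past 1.31 rad it drives the leg on to the stop and holds it there.
- leg_hinge (a point): Point on the leg's upright pivot axis, 60 mm above the bench. Turns with the leg: y points from the pivot to the foot, z up. The leg is an aluminium bar 18 mm wide, 8 mm thick, its top 51 mm above the bench, 160 mm from pivot to end, with a rubber foot under its end that clears the bench by 2 mm; beyond the pivot it carries a flat lug 30 mm wide with the eye.
- leg_post (a point): Middle of the upright black grip post on the leg, 75 mm above the bench and 120 mm from the pivot along the leg (to +y of the leg_hinge frame). The post is round, 18 mm in diameter, from 51 to 95 mm above the bench.
- leg_eye (a point): Centre of the top of the eye in the leg's lug, 51 mm above the bench, 50 mm from the pivot on the side away from the post; hole 14 mm in diameter through 8 mm. With the leg home it lies between the yoke's ears, in line with their holes.
- yoke_hole (a point): Centre of the upper mouth of the yoke's hole, 60 mm above the bench, axes as the stand's. The yoke is a steel fork fixed on the stand, 50 mm to +x of the leg's pivot: two level ears 36 mm square, 8 mm thick (tops 60 and 42 mm above the bench), 10 mm gap between, each with an upright hole 14 mm in diameter, joined by an upright web on the +y side.
- pin: Lock pin, 84 mm long, about 80 g; origin at the centre of its lower tip, z up along the pin. Steel shank 10 mm in diameter, 44 mm long with a tapered tip (lowest 7 mm, from 4 mm in diameter); above it a collar 28 mm in diameter and 4 mm thick; above that a round black knob 24 mm in diameter from 48 to 84 mm. It starts upright in the hole of the parking block.
- pin_collar (a point): Centre of the underside of the pin's collar, 44 mm above the tip.
- block: Plain grey parking block for the pin, 60 x 60 x 50 mm, fixed to the bench, with an upright hole 14 mm in diameter in the middle of its top; origin at the centre of its underside.
- cup: Bystander: specimen cup with a red cap, 64 mm in diameter, 72 mm tall; origin at the centre of its underside.
- marker: Bystander: marker pen lying on the bench, 135 mm long (its y axis) and 16 mm thick; origin at the middle of its underside.
Mind the look-alikes: they are no part of the job. What is shaped like the pin but pink is not meant.

How it is judged:
By the outcome, as a careful person would: the job done as asked, in the order asked, and still so for the second after the job is handed in, with the robot touching nothing.
It also fails if it takes over 64 s, if anything falls off the work surface, if the arm or the gripper's body presses on something with over 40 N, if the wrist force passes 120 N, or if a joint passes its speed limit or range.

## Working session

There is one attempt and no reset: what is moved stays moved. The work goes in short steps, Python scripts to look and compute and a shell command to move; the robot and the scene stay as the last step left them, time stands still between calls to the robot, and variables do not carry over. Pictures are saved under pics/ and viewed, at most 10 in all, crops included, and the job is handed in when it is done.

```bash
mkdir -p pics
python3 - <<'E'
from plant import ctrl
import cv2,numpy as np
s=ctrl.sense();print({k:np.round(v,3).tolist() for k,v in s.items()})
for n in("scene","top","wrist"):
    print(n,ctrl.camera_model(n))
    cv2.imwrite(f"pics/{n}0.png",ctrl.capture(n)[...,::-1])
E
```

```text
{'time': 0.0, 'joint_positions': [-1.191, 0.322, -0.07, 1.452, 0.023, 1.371, -0.057], 'qd': [0.003, 0.001, 0.0, -0.001, -0.001, -0.001, -0.002], 'joint_efforts': [0.0, -49.128, -0.404, -31.254, -0.064, 0.044, 0.0], 'tcp_pos': [0.232, 0.606, 0.222], 'orientation': [-0.0, 0.182, 0.983, -0.001], 'wrist_force': [0.205, 0.191, -0.673], 'torque': [-0.047, 0.023, -0.022], 'gripper_force': 0.0, 'opening': 0.087}
scene {'intrinsics': array([[442.39500954,   0.        , 315.44893522],
       [  0.        , 442.39500954, 239.80600608],
       [  0.        ,   0.        ,   1.        ]]), 'xyz': array([-0.04453382,  0.46894269,  0.58704858]), 'attitude': array([ 0.22821117, -0.46912753,  0.77016365, -0.36699724])}
top {'intrinsics': array([[435.09473816,   0.        , 322.72980467],
       [  0.        , 435.09473816, 234.57527023],
       [  0.        ,   0.        ,   1.        ]]), 'xyz': array([0.4753446 , 0.1786148 , 0.90944489]), 'attitude': array([-0.0274996 ,  0.7113447 , -0.70045243,  0.05097922])}
wrist {'intrinsics': array([[371.64829954,   0.        , 321.68562186],
       [  0.        , 371.64829954, 233.31433985],
       [  0.        ,   0.        ,   1.        ]]), 'mount': array([[ 4.93131980e-04, -9.56487837e-01, -2.91771784e-01,
         8.01555774e-02],
       [ 9.99999874e-01,  4.99595738e-04,  5.23514344e-05,
        -1.31563173e-03],
       [ 9.56944296e-05, -2.91771773e-01,  9.56487963e-01,
        -1.61203127e-01],
       [ 0.00000000e+00,  0.00000000e+00,  0.00000000e+00,
         1.00000000e+00]])}
```

View pics/top0.png

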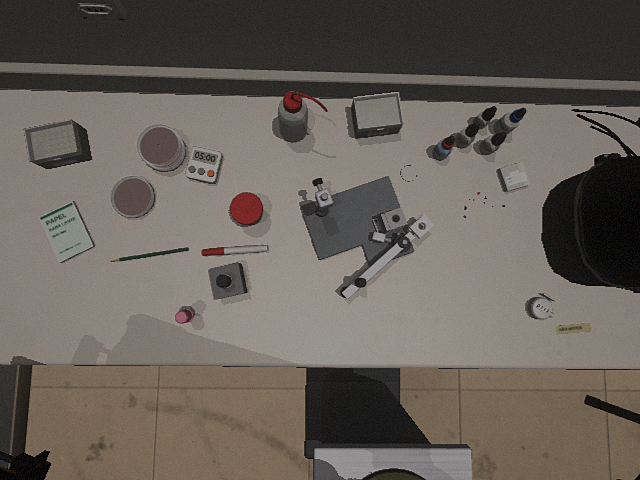

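View pics/scene0.png

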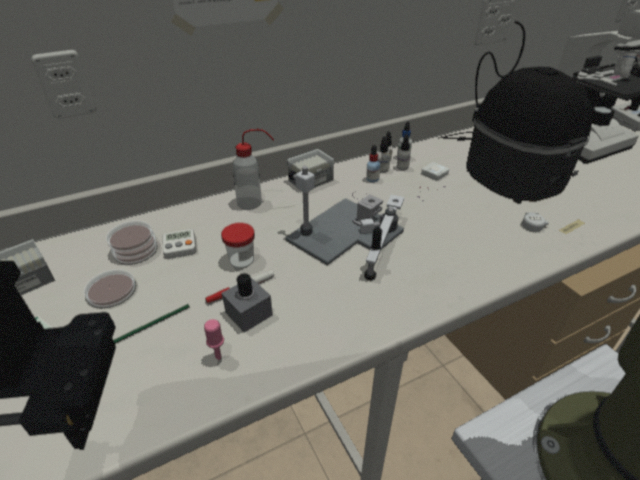

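The top view shows the stand base with its rod at about (322,200). The leg runs from its pivot at about (404,241) to its foot at (344,295), with the black post near (361,283). The grey block with the black knob is at (225,281), the cup at (246,209) and the marker at (235,250).
Pin candidates are the black knob in the grey block at (225,281) and the pink one standing alone at (185,315). The black one fits the description, because it is in the block and not pink. I'll confirm it in a crop.

```bash
cat > h.py <<'E'
import numpy as np,cv2
from plant import ctrl
from scipy.spatial.transform import Rotation as R
def rot(q): return R.from_quat([q[1],q[2],q[3],q[0]]).as_matrix()
def ray(n,uv,s=None):
    m=ctrl.camera_model(n);K=m["intrinsics"];x=(uv[0]-K[0,2])/K[0,0];y=(uv[1]-K[1,2])/K[1,1]
    if n!="wrist": return np.array(m["xyz"]),rot(m["attitude"])@[x,y,1]
    t=np.hypot(x,y);d=np.array([x/t*np.sin(t),y/t*np.sin(t),np.cos(t)]) if t>0 else np.array([0,0,1.])
    M=m["mount"];A=rot(s["orientation"]);return A@M[:3,3]+s["tcp_pos"],A@M[:3,:3]@d
def onz(n,uv,z,s=None):
    o,d=ray(n,uv,s);return o+d*(z-o[2])/d[2]
def proj(n,p,s=None):
    m=ctrl.camera_model(n);K=m["intrinsics"]
    if n!="wrist":
        c=rot(m["attitude"]).T@(np.array(p)-m["xyz"]);return K[:2,:2]@(c[:2]/c[2])+K[:2,2]
    M=m["mount"];A=rot(s["orientation"]);c=M[:3,:3].T@(A.T@(np.array(p)-s["tcp_pos"])-M[:3,3])
    r=np.hypot(c[0],c[1]);return K[0,0]*np.arctan2(r,c[2])*c[:2]/r+K[:2,2]
def two(a,b):
    (o1,d1),(o2,d2)=a,b;t=np.linalg.lstsq(np.c_[d1,-d2],o2-o1,rcond=None)[0];p,q=o1+d1*t[0],o2+d2*t[1]
    return (p+q)/2,np.linalg.norm(p-q)
E
python3 - <<'E'
import cv2
a=cv2.imread('pics/top0.png')
b=cv2.resize(a[160:330,160:450],None,fx=2.75,fy=2.75,interpolation=cv2.INTER_CUBIC)
cv2.imwrite('pics/crop1.png',cv2.convertScaleAbs(b,alpha=1.6,beta=20));print(b.shape)
from h import *
for n,uv,z in [("knob",(224,281),.09),("knobS",None,0),("leg pivot",(404,241),.055),("post",(361,283),.095),("foot",(344,295),.051),("eye",(423,226),.051),("c1",(388,178),.012),("c2",(304,209),.012),("c3",(318,259),.012),("cup",(246,209),.072)]:
    if uv: print(n,onz("top",uv,z).round(3))
E
```

```text
(468, 798, 3)
knob [0.477 0.334 0.09 ]
leg pivot [ 0.561 -0.011  0.055]
post [0.477 0.079 0.095]
foot [0.453 0.107 0.051]
eye [ 0.592 -0.05   0.051]
c1 [0.699 0.013 0.012]
c2 [0.629 0.189 0.012]
c3 [0.525 0.159 0.012]
cup [0.616 0.301 0.072]
```

View pics/crop1.png

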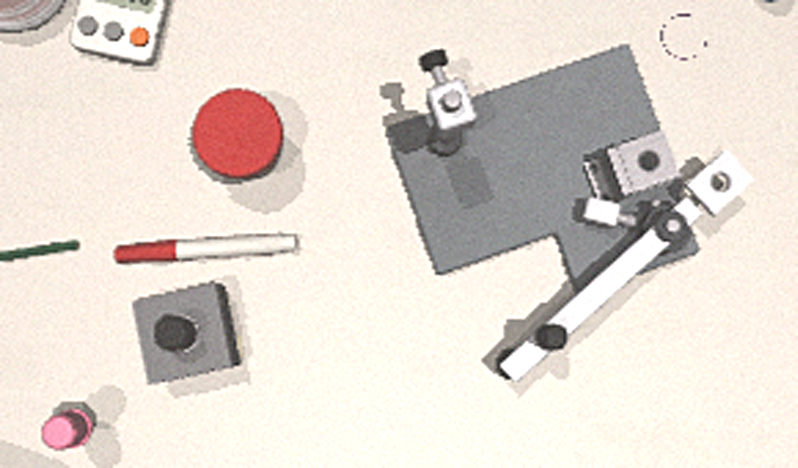

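The crop confirms it: the black knob in the grey block is at crop (176,333), and the pink look-alike stands outside the block at (66,428). The yoke hole is at (649,161), the eye at (721,182), the pivot at (674,226) and the post at (551,337).

Run:
```python
from h import *
P={}
for n,c,z in [("yoke",(649,161),.06),("eye",(721,182),.051),("pivotcap",(674,226),.06),("post",(551,337),.095),("knob",(176,333),.09),("boss",(452,101),.18),("e1",(628,46),.012),("e2",(388,126),.012),("e3",(440,272),.012),("b1",(135,299),.05),("b2",(219,283),.05),("b3",(234,367),.05),("b4",(149,383),.05),("cup",(238,132),.072),("pink",(62,432),.084)]:
    P[n]=onz("top",(c[0]/2.75+160,c[1]/2.75+160),z)[:2];print(n,P[n].round(4))
ang=lambda v:np.degrees(np.arctan2(v[1],v[0]))
yaw=ang(P["e2"]-P["e1"])-90;print("yaw",yaw,ang(P["e2"]-P["e3"]))
u=(P["post"]-P["eye"]);print("legdir",ang(u),np.linalg.norm(u)," leg angle deg",ang(u)-yaw-90)
u/=np.linalg.norm(u);piv=(P["eye"]+50e-3*u+P["post"]-.12*u)/2;print("piv",piv)
for y in(yaw,):
    c,s=np.cos(np.radians(y)),np.sin(np.radians(y));print("piv from yoke",P["yoke"]-.05*np.array([c,s]),"post out",piv-.12*np.array([c,s]))
s=ctrl.sense()
A=rot(s["orientation"]);print(A.round(3))
```

```text
yoke [0.6049 0.0059]
eye [ 0.5917 -0.0487]
pivotcap [ 0.558  -0.0119]
post [0.4775 0.0806]
knob [0.4768 0.3345]
boss [0.6219 0.153 ]
e1 [0.7014 0.012 ]
e2 [0.6353 0.1955]
e3 [0.5251 0.1544]
b1 [0.5004 0.3719]
b2 [0.5127 0.313 ]
b3 [0.4535 0.3004]
b4 [0.4415 0.3596]
cup [0.6183 0.2999]
pink [0.4095 0.4092]
yaw 19.80867639416563 20.43499366765084
legdir 131.45434521906213 0.17252393493784737  leg angle deg 21.645668824896504
piv [ 0.55778577 -0.01026701]
piv from yoke [ 0.55780864 -0.01102415] post out [ 0.44488623 -0.05093266]
[[-0.934  0.358 -0.   ]
 [ 0.358  0.934 -0.001]
 [-0.    -0.001 -1.   ]]
```

```bash
python3 -m pendant '[[-0.85,-0.82,0,0,0,0,100],[-0.85,-0.82,0,0,0,0,100],[-0.85,-0.82,0,0,0,0,100],[-0.85,-0.82,0,0,0,0,100],[-0.85,-0.82,0,0,0,0,100],[-0.85,-0.82,0,0,0,0,100],[-0.85,-0.82,0,0,0,0,100],[-0.85,-0.82,0,0,0,0,100],[-0.85,-0.82,0,0,0,0,100],[-0.85,-0.82,0,0,0,0,100],[-0.85,-0.82,0,0,0,0,100],[-0.85,-0.82,0,0,0,0,100]]'
python3 -m pendant '[[0,0,0,0,0,0.9,80],[0,0,0,0,0,0.9,80],[0,0,0,0,0,0.9,80],[0,0,0,0,0,0.9,80],[0,0,0,0,0,0.9,80],[0,0,0,0,0,0,80],[0,0,0,0,0,0,80]]'
cat > go.py <<'E'
import sys
from h import *
# tool-frame units to target x y z (TCP), and turn units to bring tool x to angle a
s=ctrl.sense();A=rot(s["orientation"]);t=np.array(list(map(float,sys.argv[1:4])))
a0=np.degrees(np.arctan2(A[1,0],A[0,0]));print("t",round(s["time"],2),"tcp",np.round(s["tcp_pos"],4),"xang",a0.round(2),"tilt z",A[:,2].round(3),"F",np.round(s["wrist_force"],1),"open",round(s["opening"],4),"g",s["gripper_force"])
print("units",(A.T@(t-s["tcp_pos"])/.04).round(3))
if len(sys.argv)>4: print("az",((a0-float(sys.argv[4])+180)%360-180)/6)
E
python3 go.py .4775 .0806 .16 131.5
python3 - <<'E'
from h import *
s=ctrl.sense();cv2.imwrite("pics/w1.png",ctrl.capture("wrist")[...,::-1])
print(proj("wrist",[.4775,.0806,.095],s),proj("wrist",[.4775,.0806,.051],s))
E
```

```text
time: 1.35
tcp_pos: [0.4731, 0.0916, 0.2226]
orientation: [0.0, 0.182, 0.983, 0.0]
wrist_force: [0.4, -0.0, -0.2]
opening: 0.0873
gripper_force: 0.0
time: 2.05
tcp_pos: [0.4726, 0.0934, 0.2224]
orientation: [-0.0, 0.405, 0.914, -0.0]
wrist_force: [-1.1, -0.2, 0.5]
opening: 0.0698
gripper_force: 0.0
t 2.05 tcp [0.4726 0.0934 0.2224] xang 132.17 tilt z [-0. -0. -1.] F [-1.1 -0.2  0.5] open 0.0698 g 0.0
units [-0.32  -0.125  1.561]
az 0.11093842544274916
[316.8668623  238.37154058] [317.47924997 223.93433285]
```

View pics/w1.png

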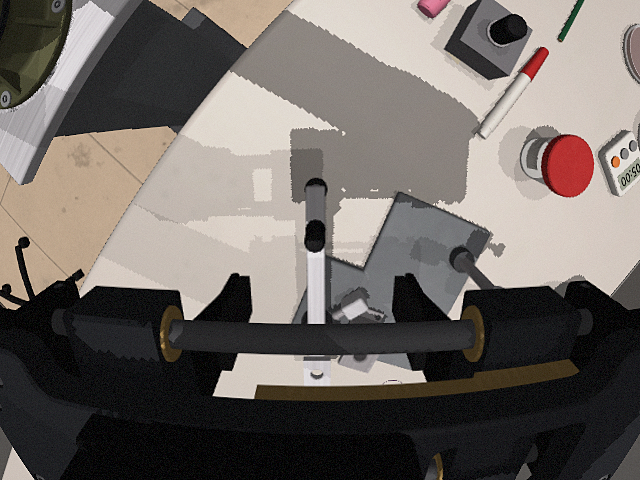

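The post top is at about (315,240) in the wrist view, within 2 px of the prediction, so I'm descending.

```bash
python3 -m pendant '[[-0.32,-0.13,0.5,0,0,0.11,80],[0,0,0.9,0,0,0,80],[0,0,0.9,0,0,0,80],[0,0,0.9,0,0,0,70],[0,0,0.84,0,0,0,60],[0,0,0,0,0,0,50],[0,0,0,0,0,0,30]]' 20
python3 -m pendant '[[0,0,0,0,0,0,10],[0,0,0,0,0,0,0],[0,0,0,0,0,0,0],[0,0,0,0,0,0,0],[0,0,0,0,0,0,0]]' 20; python3 go.py .4775 .0806 .06 131.5
```

```text
time: 2.8
tcp_pos: [0.4775, 0.0804, 0.0613]
orientation: [-0.0, 0.411, 0.911, -0.0]
wrist_force: [-0.4, 0.5, 0.5]
opening: 0.0455
gripper_force: 0.0
time: 3.3
tcp_pos: [0.4783, 0.0808, 0.062]
orientation: [0.001, 0.412, 0.911, 0.001]
wrist_force: [-0.7, 0.3, 4.9]
opening: 0.0175
gripper_force: 20.0
t 3.3 tcp [0.4783 0.0808 0.062 ] xang 131.39 tilt z [ 0.002  0.001 -1.   ] F [-0.7  0.3  4.9] open 0.0175 g 20.00215568114072
units [ 0.009 -0.019  0.051]
az -0.01894127645894154
```

```bash
python3 -m pendant '[[-0.004,-0.157,0,0,0,-0.5,0],[-0.004,-0.157,0,0,0,-0.5,0],[-0.004,-0.157,0,0,0,-0.5,0],[-0.004,-0.157,0,0,0,-0.5,0],[-0.004,-0.157,0,0,0,-0.5,0],[-0.004,-0.157,0,0,0,-0.5,0],[-0.004,-0.157,0,0,0,-0.5,0],[-0.004,-0.157,0,0,0,-0.5,0],[-0.004,-0.157,0,0,0,-0.5,0],[-0.004,-0.157,0,0,0,-0.5,0]]' 20
python3 - <<'E'
from h import *
a=np.radians(131.4+30);print(np.array([.558,-.0107])+.12*np.array([np.cos(a),np.sin(a)]))
E
python3 go.py .4443 .0276 .06 161.4
```

```text
time: 4.3
tcp_pos: [0.4435, 0.0291, 0.062]
orientation: [0.0, 0.161, 0.987, 0.001]
wrist_force: [-2.1, -0.2, 8.6]
opening: 0.0175
gripper_force: 20.0
[0.44426779 0.02757512]
t 4.3 tcp [0.4435 0.0291 0.062 ] xang 161.49 tilt z [ 0.001  0.001 -1.   ] F [-2.1 -0.2  8.6] open 0.0175 g 20.002419326920062
units [-0.031 -0.029  0.051]
az 0.01459382301494827
```

```bash
python3 -m pendant '[[-0.004,-0.157,-0.04,0,0,-0.5,0],[-0.004,-0.157,0,0,0,-0.5,0],[-0.004,-0.157,0,0,0,-0.5,0],[-0.004,-0.157,0,0,0,-0.5,0],[-0.004,-0.157,0,0,0,-0.5,0],[-0.004,-0.157,0,0,0,-0.5,0],[-0.004,-0.157,0,0,0,-0.5,0],[-0.004,-0.157,0,0,0,-0.5,0],[-0.004,-0.157,0,0,0,-0.5,0],[-0.004,-0.157,0,0,0,-0.5,0],[-0.004,-0.157,0,0,0,-0.5,0],[-0.004,-0.157,0,0,0,-0.5,0]]' 20
python3 -m pendant '[[-0.004,-0.157,0,0,0,-0.5,0],[0,0,0,0,0,0,0],[0,0,0,0,0,0,0]]'
python3 go.py .4453 -.0519 .06 200.2
```

```text
time: 5.5
tcp_pos: [0.4412, -0.046, 0.0622]
orientation: [-0.001, -0.152, 0.988, -0.0]
wrist_force: [-1.7, -1.5, -0.7]
opening: 0.0173
gripper_force: 20.0
time: 5.8
tcp_pos: [0.4433, -0.0524, 0.0622]
orientation: [-0.001, -0.176, 0.984, -0.0]
wrist_force: [-2.2, -5.4, -0.1]
opening: 0.017
gripper_force: 20.0
t 5.8 tcp [ 0.4433 -0.0524  0.0622] xang -159.74 tilt z [-0.002 -0.001 -1.   ] F [-2.2 -5.4 -0.1] open 0.017 g 20.000066816573963
units [-0.052 -0.007  0.054]
az 0.009644619830377602
```

```bash
python3 -m pendant '[[0,-0.08,0,0,0,0,0],[0,-0.08,0,0,0,0,0],[0,0,0,0,0,0,0],[0,0,0,0,0,0,0]]'
python3 -m pendant '[[0,0,0,0,0,0,15],[0,0,0,0,0,0,35],[0,0,0,0,0,0,50],[0,0,0,0,0,0,60],[0,0,-0.9,0,0,0,60],[0,0,-1,0,0,0,60],[0,0,-1,0,0,0,60],[0,0,-1,0,0,0,60],[0,0,0,0,0,0,60]]'
python3 go.py .4453 -.0519 .06 200.2
python3 - <<'E'
from h import *
s=ctrl.sense();a=ctrl.capture("wrist")[...,::-1];b=ctrl.capture("top")[...,::-1]
b=cv2.resize(b[160:330,330:450],None,fx=3.5,fy=3.5,interpolation=cv2.INTER_CUBIC)
cv2.imwrite("pics/t2.png",cv2.convertScaleAbs(b,alpha=1.6,beta=20));cv2.imwrite("pics/w2.png",a)
E
```

```text
time: 6.2
tcp_pos: [0.4444, -0.0554, 0.0621]
orientation: [-0.002, -0.177, 0.984, 0.002]
wrist_force: [-6.9, 1.4, 3.6]
opening: 0.0173
gripper_force: 20.0
time: 7.1
tcp_pos: [0.4505, -0.0572, 0.2245]
orientation: [0.006, -0.177, 0.984, -0.0]
wrist_force: [0.4, 0.5, 0.1]
opening: 0.0524
gripper_force: 0.0
t 7.1 tcp [ 0.4505 -0.0572  0.2245] xang -159.62 tilt z [ 0.012  0.002 -1.   ] F [0.4 0.5 0.1] open 0.0524 g 0.0
units [0.122 0.18  4.11 ]
az 0.030241830712526507
```

View pics/t2.png

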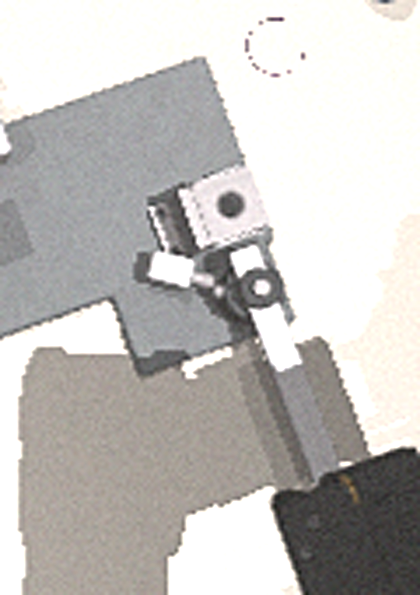

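The top crop shows the leg swung out towards (320,470), with its lug between the yoke's ears below the hole at (231,205). I'll verify the angle from the wrist image while the arm moves on to the pin.

Run:
```python
from h import *
s=ctrl.sense();a=cv2.imread("pics/w2.png");p=proj("wrist",[.4453,-.0519,.095],s);q=proj("wrist",[.4453,-.0519,.051],s);print(p,q)
u,v=p.astype(int)
g=cv2.cvtColor(a,cv2.COLOR_BGR2GRAY)
for r in (v-4,v,v+4): 
    x=np.where(g[r,u-40:u+40]<45)[0]+u-40; print(r,x.min() if len(x) else None,x.max() if len(x) else None,len(x), onz("wrist",(x.mean(),r),.095,s).round(4) if len(x) else '')
for nm,z,d in(("foot",.051,.16),):
    pv=np.array([.558,-.0107]);e=pv+d*np.array([-np.cos(np.radians(20.2)),-np.sin(np.radians(20.2))]);print(nm,e,proj("wrist",[*e,z],s))
cv2.imwrite("pics/w2c.png",cv2.resize(a[max(0,v-110):v+110,u-120:u+120],None,fx=2.5,fy=2.5));print(u-120,max(0,v-110))
```

```text
[330.0864885  225.26872714] [329.0361319  212.05290795]
221 318 336 19 [ 0.4429 -0.0555  0.095 ]
225 320 334 15 [ 0.446  -0.0543  0.095 ]
229 None None 0 
foot [ 0.40784112 -0.06594771] [329.12314894 168.49820673]
210 115
```

View pics/w2c.png

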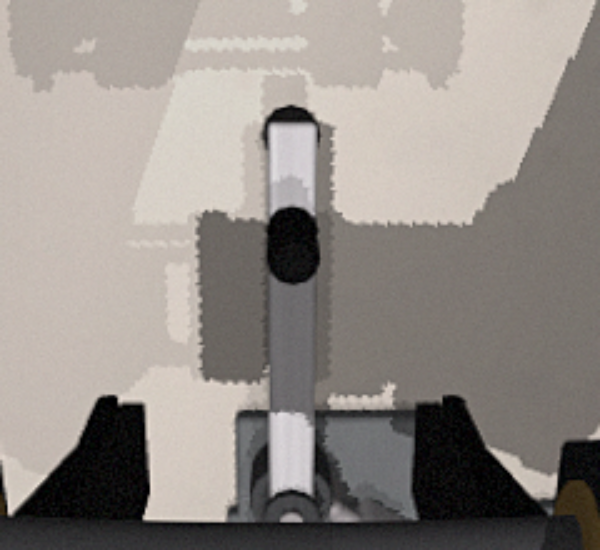

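The leg runs straight along the image from (292,500) to (292,120) in the crop, and the post sits at the stop. The measured position is about 3 mm past the predicted one. The force also reversed on the stop, so the leg is home. Next is the pin.

```bash
python3 -m pendant '[[0,0,0,0,0,1,60],[0,0,0,0,0,1,60],[0,0,0,0,0,1,60],[0,0,0,0,0,1,60],[0,0,0,0,0,1,60],[0,0,0,0,0,1,60],[0,0,0,0,0,1,60],[0,0,0,0,0,1,60],[0,0,0,0,0,1,60],[0,0,0,0,0,1,60],[0,0,0,0,0,0,60],[0,0,0,0,0,0,60]]' 
python3 go.py .4768 .3345 .2 140
python3 - <<'E'
from h import *
a=cv2.imread("pics/scene0.png");g=a[260:300,225:265].max(2)<40
n,l,st,c=cv2.connectedComponentsWithStats(g.astype(np.uint8));i=1+st[1:,4].argmax();st=st[i];print(st)
# top rim centre approx: top row + ~4px
for dv in(3,5):
  p=(225+st[0]+st[2]/2,260+st[1]+dv);print(p,two(ray("scene",p),ray("top",(224,281.1))))
E
```

```text
time: 8.4
tcp_pos: [0.4459, -0.0573, 0.2175]
orientation: [-0.001, 0.338, 0.941, -0.0]
wrist_force: [0.3, 0.2, 0.4]
opening: 0.0522
gripper_force: 0.0
t 8.4 tcp [ 0.4459 -0.0573  0.2175] xang 140.52 tilt z [-0.002 -0.    -1.   ] F [0.3 0.2 0.4] open 0.0522 g 0.0
units [5.631 8.051 0.435]
az 0.08657919478768861
[ 13  15  14  22 251]
(np.float64(245.0), np.int32(278)) (array([0.47680342, 0.33540037, 0.08580603]), np.float64(0.0002959333012444289))
(np.float64(245.0), np.int32(280)) (array([0.47675048, 0.33605297, 0.08163088]), np.float64(6.811146588961184e-06))
```

```bash
python3 -m pendant '[[0.563,0.805,0.04,0,0,0.09,60],[0.563,0.805,0.04,0,0,0,60],[0.563,0.805,0.04,0,0,0,60],[0.563,0.805,0.04,0,0,0,60],[0.563,0.805,0.04,0,0,0,60],[0.563,0.805,0.04,0,0,0,60],[0.563,0.805,0.04,0,0,0,60],[0.563,0.805,0.04,0,0,0,60],[0.563,0.805,0.04,0,0,0,60],[0.563,0.805,0.04,0,0,0,60],[0,0,0,0,0,0,60],[0,0,0,0,0,0,60]]' 
python3 go.py .4768 .335 .058 140
python3 - <<'E'
from h import *
s=ctrl.sense();a=ctrl.capture("wrist")[...,::-1]
p=proj("wrist",[.4768,.335,.09],s);u,v=p.astype(int);print(p)
cv2.imwrite("pics/w3c.png",cv2.resize(a[max(0,v-100):v+100,u-120:u+120],None,fx=3,fy=3));print(u-120,max(0,v-100))
cv2.imwrite("pics/w3.png",a)
E
```

```text
time: 9.6
tcp_pos: [0.481, 0.3346, 0.2014]
orientation: [-0.0, 0.342, 0.94, -0.001]
wrist_force: [-0.2, -1.1, -0.5]
opening: 0.0521
gripper_force: 0.0
t 9.6 tcp [0.481  0.3346 0.2014] xang 140.05 tilt z [-0.001 -0.002 -1.   ] F [-0.2 -1.1 -0.5] open 0.0521 g 0.0
units [ 0.086 -0.053  3.584]
az 0.008246517577087312
[320.34490369 224.71208015]
200 124
```

View pics/w3c.png

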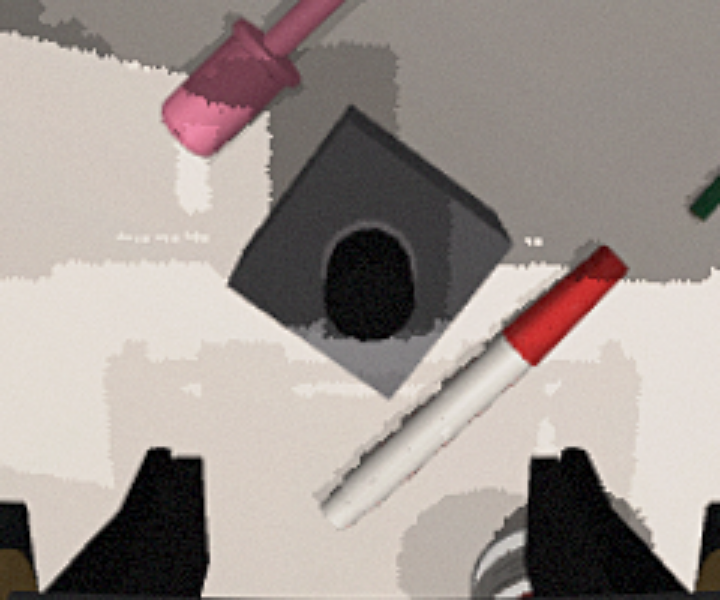

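```bash
python3 - <<'E'
from h import *
s=ctrl.sense();print(onz("wrist",(323.6,223.2),.09,s))
E
python3 go.py .4765 .3325 .058 140
```

```text
[0.47826218 0.33619196 0.09      ]
t 9.65 tcp [0.4816 0.3332 0.2018] xang 139.9 tilt z [-0.001 -0.002 -1.   ] F [ 0.1 -0.4 -0. ] open 0.0526 g 0.0
units [ 0.087 -0.09   3.595]
az -0.01671631833585252
```

The crop shows the black knob standing in the grey block at crop (371,298). The pink look-alike at (200,130) and the marker at (470,390) are clear of the fingers.

```bash
python3 -m pendant '[[0.1,-0.02,0.7,0,0,0,60],[0,0,0.9,0,0,0,60],[0,0,0.9,0,0,0,60],[0,0,0.7,0,0,0,60],[0,0,0.4,0,0,0,60],[0,0,0,0,0,0,45],[0,0,0,0,0,0,30],[0,0,0,0,0,0,20],[0,0,0,0,0,0,10],[0,0,0,0,0,0,0],[0,0,0,0,0,0,0]]' 20
python3 go.py .4775 .3355 .058 140
```

```text
time: 10.75
tcp_pos: [0.4789, 0.3365, 0.0599]
orientation: [0.001, 0.343, 0.939, 0.001]
wrist_force: [0.6, -1.0, 5.7]
opening: 0.0234
gripper_force: 20.0
t 10.75 tcp [0.4789 0.3365 0.0599] xang 139.84 tilt z [ 0.002  0.001 -1.   ] F [ 0.6 -1.   5.7] open 0.0234 g 20.00059517333284
units [ 0.011 -0.041  0.049]
az -0.025871533767575745
```

```bash
python3 -m pendant '[[0,0,-0.4,0,0,0,0],[0,0,-0.6,0,0,0,0],[0,0,-0.8,0,0,0,0],[0,0,-0.8,0,0,0,0],[0,0,-0.8,0,0,0,0],[0,0,-0.2,0,0,0,0],[0,0,0,0,0,0,0]]' 35
python3 go.py .605 .006 .15 140
```

```text
time: 11.45
tcp_pos: [0.4786, 0.3366, 0.2038]
orientation: [0.001, 0.343, 0.939, 0.001]
wrist_force: [-0.9, -0.5, -0.6]
opening: 0.0232
gripper_force: 35.0
t 11.45 tcp [0.4786 0.3366 0.2038] xang 139.85 tilt z [ 0.002  0.002 -1.   ] F [-0.9 -0.5 -0.6] open 0.0232 g 34.999876180663705
units [-7.744 -4.285  1.338]
az -0.024537893276440553
```

```bash
python3 -m pendant '[[-0.5,-0.28,0,0,0,0,0],[-0.86,-0.48,0,0,0,0,0],[-0.86,-0.48,0,0,0,0,0],[-0.86,-0.48,0,0,0,0,0],[-0.86,-0.48,0,0,0,0,0],[-0.86,-0.48,0,0,0,0,0],[-0.86,-0.48,0,0,0,0,0],[-0.86,-0.48,0,0,0,0,0],[-0.86,-0.48,0,0,0,0,0],[0,0,0,0,0,0,0],[0,0,0,0,0,0,0]]'
python3 go.py .605 .006 .15 140
python3 - <<'E'
from h import *
s=ctrl.sense();a=ctrl.capture("wrist")[...,::-1];s2=ctrl.sense()
print(s["tcp_pos"],s2["tcp_pos"])
p=proj("wrist",[.605,.006,.06],s);u,v=p.astype(int);print(p,u-120,v-100)
cv2.imwrite("pics/w4.png",a);cv2.imwrite("pics/w4c.png",cv2.convertScaleAbs(cv2.resize(a[v-100:v+100,u-120:u+120],None,fx=3,fy=3),alpha=1.4))
E
```

```text
time: 12.55
tcp_pos: [0.5964, 0.0184, 0.2002]
orientation: [-0.002, 0.345, 0.939, -0.001]
wrist_force: [0.2, 0.7, 0.1]
opening: 0.0233
gripper_force: 35.0
t 12.55 tcp [0.5964 0.0184 0.2002] xang 139.68 tilt z [-0.004 -0.    -1.   ] F [0.2 0.7 0.1] open 0.0233 g 35.000165146775544
units [-0.369 -0.094  1.254]
az -0.05336129216333063
[0.59635778 0.01843563 0.20019097] [0.59630768 0.0202905  0.20052903]
[318.92665043 236.43975108] 198 136
```

View pics/w4c.png

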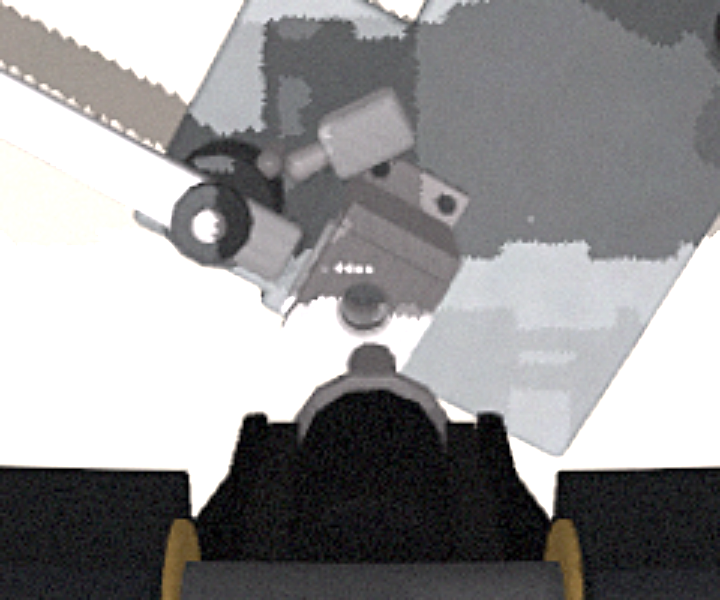

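The wrist crop shows the pin held upright below the fingers with its tip at crop (373,352). The yoke hole is at (366,309).

Run:
```python
from h import *
s=ctrl.sense();A=rot(s["orientation"])
h=onz("wrist",(320,239),.06,s);print("hole",h)
tip=onz("wrist",(322.3,253.5),s["tcp_pos"][2]-.060,s);print("tip",tip,"tool off mm",(A.T@(tip-s["tcp_pos"])*1e3).round(1),"hole rel tip, tool mm",(A.T@(h-tip)*1e3).round(1))
print(s["tcp_pos"],"hole rel tcp",(A.T@(h-s["tcp_pos"])*1e3).round(1), "expected tip px",proj("wrist",s["tcp_pos"]+A@[0,0,.06],s))
```

```text
hole [0.60745106 0.00715146 0.06      ]
tip [0.59647927 0.0190173  0.14052903] tool off mm [-1.1 -0.8 60. ] hole rel tip, tool mm [-16.3  -1.8  80.5]
[0.59630768 0.0202905  0.20052903] hole rel tcp [-17.4  -2.6 140.5] expected tip px [323.48828705 251.83946795]
```

```bash
python3 -m pendant '[[-0.2,-0.02,0,0,0,0,0],[-0.2,-0.02,0.3,0,0,0,0],[0,0,0.6,0,0,0,0],[0,0,0.5,0,0,0,0],[0,0,0.3,0,0,0,0],[0,0,0.1,0,0,0,0],[0,0,0,0,0,0,0],[0,0,0,0,0,0,0]]'
python3 go.py .607 .007 .127 140
python3 - <<'E'
from h import *
s=ctrl.sense();a=ctrl.capture("wrist")[...,::-1]
p=proj("wrist",[.607,.007,.06],s);u,v=p.astype(int);print(p,u-60,v-50)
cv2.imwrite("pics/w5.png",a);cv2.imwrite("pics/w5c.png",cv2.convertScaleAbs(cv2.resize(a[v-50:v+50,u-60:u+60],None,fx=6,fy=6,interpolation=cv2.INTER_CUBIC),alpha=1.2))
E
```

```text
time: 13.4
tcp_pos: [0.6093, 0.0083, 0.1315]
orientation: [0.001, 0.343, 0.939, 0.0]
wrist_force: [-0.3, 0.3, -0.6]
opening: 0.0228
gripper_force: 35.0
t 13.4 tcp [0.6093 0.0083 0.1315] xang 139.86 tilt z [ 0.002  0.    -1.   ] F [-0.3  0.3 -0.6] open 0.0228 g 34.999792815651745
units [ 0.024 -0.062  0.112]
az -0.02410918321595072
[319.57503802 244.49763067] 259 194
```

View pics/w5c.png

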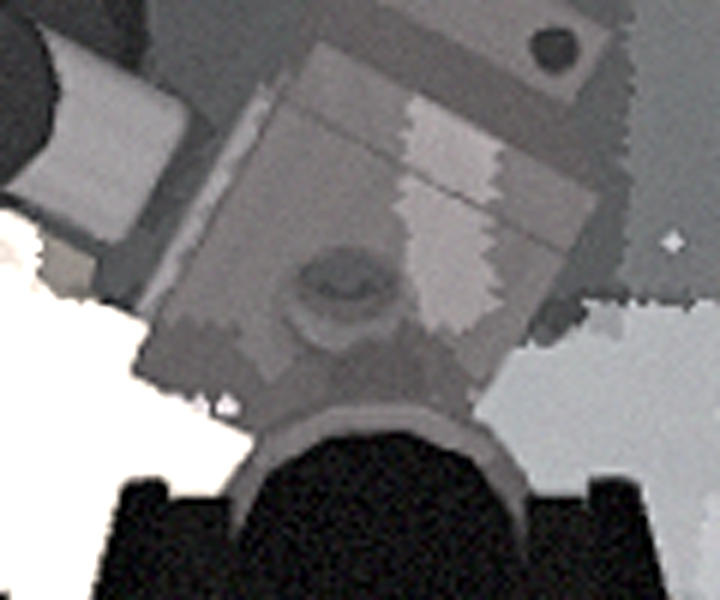

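The yoke hole is at crop (348,297). The pin tip is at about x 372, so it sits roughly 3 mm to tool +y. I'm shifting it and lowering gently.

```bash
python3 -m pendant '[[0.045,-0.08,0,0,0,0,0],[0,0,0,0,0,0,0],[0,0,0.1,0,0,0,0],[0,0,0.1,0,0,0,0],[0,0,0.1,0,0,0,0],[0,0,0.1,0,0,0,0],[0,0,0.1,0,0,0,0],[0,0,0,0,0,0,0]]'
python3 go.py .6055 .006 .076 140
```

```text
time: 14.25
tcp_pos: [0.6051, 0.0067, 0.1099]
orientation: [-0.0, 0.343, 0.939, -0.0]
wrist_force: [0.6, -0.3, -0.9]
opening: 0.0231
gripper_force: 35.0
t 14.25 tcp [0.6051 0.0067 0.1099] xang 139.84 tilt z [-0. -0. -1.] F [ 0.6 -0.3 -0.9] open 0.0231 g 34.9997887853533
units [-0.019 -0.005  0.847]
az -0.027246092225576984
```

Tip is inside the upper ear with no force. Continuing.

```bash
python3 -m pendant '[[0,0,0.1,0,0,0,0],[0,0,0.1,0,0,0,0],[0,0,0.1,0,0,0,0],[0,0,0,0,0,0,0]]'
python3 -m pendant '[[0,0,0.1,0,0,0,0],[0,0,0.1,0,0,0,0],[0,0,0.1,0,0,0,0],[0,0,0,0,0,0,0]]'
python3 go.py .6055 .006 .076 140
```

```text
time: 14.65
tcp_pos: [0.6057, 0.0063, 0.0982]
orientation: [0.001, 0.343, 0.939, -0.0]
wrist_force: [3.5, -1.7, -2.3]
opening: 0.0226
gripper_force: 35.0
time: 15.05
tcp_pos: [0.6057, 0.0063, 0.0862]
orientation: [0.001, 0.343, 0.939, -0.0]
wrist_force: [5.5, -2.2, -2.0]
opening: 0.0229
gripper_force: 35.0
t 15.05 tcp [0.6057 0.0063 0.0862] xang 139.82 tilt z [ 0.001 -0.001 -1.   ] F [ 5.5 -2.2 -2. ] open 0.0229 g 34.99967962503433
units [-0.001 -0.01   0.254]
az -0.029555559597161125
```

```bash
python3 -m pendant '[[-0.02,0.005,0.05,0,0,0,0],[0,0,0.1,0,0,0,0],[0,0,0.05,0,0,0,0],[0,0,0,0,0,0,0]]'
python3 -m pendant '[[0,0,0.05,0,0,0,0],[0,0,0.04,0,0,0,0],[0,0,0,0,0,0,0]]'
python3 go.py .6055 .006 .076 140
```

```text
time: 15.45
tcp_pos: [0.6061, 0.0063, 0.0782]
orientation: [0.0, 0.343, 0.939, -0.0]
wrist_force: [3.5, -2.6, -0.5]
opening: 0.023
gripper_force: 35.0
time: 15.75
tcp_pos: [0.6062, 0.0062, 0.0748]
orientation: [0.0, 0.343, 0.939, -0.0]
wrist_force: [4.3, -2.9, 1.5]
opening: 0.0229
gripper_force: 35.0
t 15.75 tcp [0.6062 0.0062 0.0748] xang 139.83 tilt z [ 0.001 -0.    -1.   ] F [ 4.3 -2.9  1.5] open 0.0229 g 35.000100473407656
units [ 0.009 -0.016 -0.03 ]
az -0.028183440866044407
```

```bash
python3 -m pendant '[[-0.01,0.005,0.04,0,0,0,0],[0,0,0.04,0,0,0,0],[0,0,0,0,0,0,0]]'
python3 -m pendant '[[0,0,0.04,0,0,0,0],[0,0,0.03,0,0,0,0],[0,0,0,0,0,0,0]]'
python3 go.py .6055 .006 .07 140
```

```text
time: 16.05
tcp_pos: [0.6064, 0.0063, 0.0714]
orientation: [0.0, 0.343, 0.939, -0.0]
wrist_force: [4.5, -3.2, 1.0]
opening: 0.0234
gripper_force: 35.0
time: 16.35
tcp_pos: [0.6066, 0.0062, 0.07]
orientation: [0.0, 0.343, 0.939, 0.0]
wrist_force: [1.1, -3.3, 8.8]
opening: 0.0228
gripper_force: 35.0
t 16.35 tcp [0.6066 0.0062 0.07  ] xang 139.83 tilt z [ 0.001  0.    -1.   ] F [ 1.1 -3.3  8.8] open 0.0228 g 35.00163980294019
units [ 0.017 -0.023 -0.001]
az -0.027570477539716382
```

Contact comes at the expected seating height of 0.070. I'll release, retreat upward and inspect.

```bash
python3 -m pendant '[[0,0,0,0,0,0,10],[0,0,0,0,0,0,35],[0,0,0,0,0,0,55],[0,0,0,0,0,0,55],[0,0,-0.5,0,0,0,55],[0,0,-1,0,0,0,55],[0,0,-1,0,0,0,55],[0,0,-1,0,0,0,55],[0,0,0,0,0,0,55],[0,0,0,0,0,0,55]]'
python3 - <<'E'
from h import *
s=ctrl.sense();a=ctrl.capture("wrist")[...,::-1];b=ctrl.capture("scene")[...,::-1]
print("collar px",proj("wrist",[.6055,.006,.06],s))
p=proj("wrist",[.6055,.006,.08],s);u,v=p.astype(int);q=proj("scene",[.6055,.006,.08]).astype(int);print(p,q)
c1=cv2.resize(a[v-70:v+70,u-65:u+65],(390,420));c2=cv2.resize(b[q[1]-70:q[1]+70,q[0]-65:q[0]+65],(390,420),interpolation=cv2.INTER_CUBIC)
cv2.imwrite("pics/fin.png",cv2.convertScaleAbs(np.hstack([c1,c2]),alpha=1.3))
E
```

```text
time: 17.35
tcp_pos: [0.6061, 0.0072, 0.2092]
orientation: [-0.0, 0.343, 0.939, 0.0]
wrist_force: [-0.2, 0.4, -0.7]
opening: 0.0481
gripper_force: 0.0
collar px [321.39959189 217.09524055]
[321.39439417 223.2484507 ] [372 192]
```

View pics/fin.png

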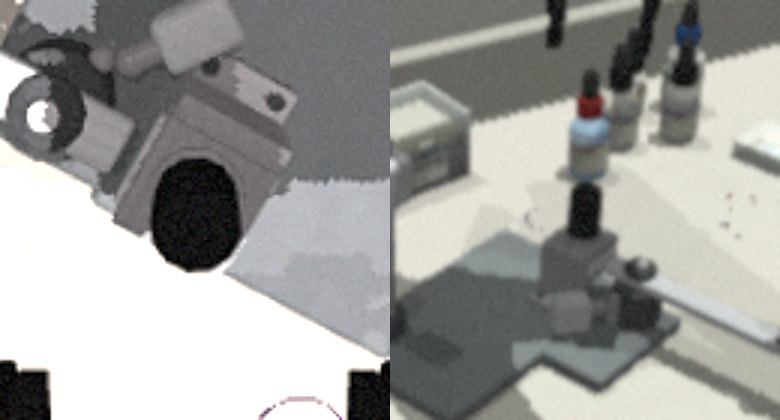

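The pin stands upright in the yoke, with the knob at (195,215) in the left panel and (585,210) in the right. The leg is out. One numeric check of the knob height, then I'll hand in.

Run:
```python
from h import *
for z in(.100,.104,.108): print(z,((proj("scene",[.6055,.006,z])-[372-65,192-70])*3+[390,0]).round(1))
a=cv2.imread("pics/fin.png").max(2)[150:260,550:625]<50
y,x=np.where(a);print("knob top row",y.min()+150,"x",x.min()+550,x.max()+550)
```

```text
0.1 [587.5 186.5]
0.104 [588.  181.6]
0.108 [588.4 176.6]
knob top row 184 x 568 598
```

```bash
python3 -c "
from plant import ctrl
print(ctrl.sign_off())"
```

```text
the job is handed in; nothing more can be done
None
```

I handed the job in at about 17 s: the leg is out against its stop, and the lock pin is through the yoke and the leg's eye with its collar seated on the yoke; I kept the arm clear of the cup and marker but took no final picture of them.

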